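# Start-of-shift stop button check on the decoction line

## Task

Do the start-of-shift check of the stop button on the control box: push the winged mushroom button in until it stays down by itself when you let go of it, then turn it clockwise (seen from above) by pushing sideways on a wing until it springs back up, and last press the flat round reset button fully in and let it come back. Keep the gripper closed and work only with the fingertips or the outside of the fingers: never put the fingers round the stop button or one of its wings to take hold of it. Do not turn the bar-shaped selector, and leave the jar, cup and mortar standing where they are.

Things in the scene. Friction and masses are not known exactly. Their poses are not given: they have to be found in the camera images.
- console: control box, off-white, fixed; level deck 160 mm (its x) by 380 mm (its y), 75 mm above the bench; on its -x side a sloping display apron falls away 75 mm further out. Origin: on the bench under the middle of the deck, z up. Stop button, reset button and selector stand on the deck in a row along its y, about 115 mm apart, in any order
- stop_unit: fixed collar of the stop button: grey, 20 mm radius, 12 mm high above the deck, on a grey disc 66 mm across and 2 mm thick. Origin: on the button's vertical axis, at the deck. It is set on the deck at any yaw, so the wings may point any way
- stop_head: red head of the stop button: dome 48 mm across, 20 mm high, with two opposite wings. Origin: centre of its underside, 22 mm above the deck when up; z up along the button's axis; x along the wings. The wings, upright paddles 11 to 12 mm thick, reach 38 mm from the axis along +x and -x and span 3 to 14 mm above the head's underside
- stop_top (a point): centre of the flat top of the dome (18 mm across), 20 mm above the head's origin, 42 mm above the deck when up
- stop_wing_a (a point): middle of the outer part of the wing on the head's +x side: 31 mm from the axis, 8.5 mm above the head's underside
- stop_wing_b (a point): the same on the head's -x side
- stop_press (a joint): how far the stop button is pushed in, m: 0 up, 0.008 against its bottom stop. Spring 6 N at first, about 11 N at the bottom. Past about 0.006 a latch snaps in and, let go, the head stays down at about 0.005 until it is twisted.
- stop_twist (a joint): turn of the head, rad, clockwise seen from above: 0 at rest, end stop at 1.1. Sprung back to 0 (0.07 N m at 0, 0.12 N m at the end, so about 3 to 5 N on a wing). When the button is latched, turning past about 0.7 releases it and it springs up; the head turns back to 0 once it is left alone.
- reset_btn (a joint): how far the reset button is pushed in, m: 0 up, 0.005 fully in; springs back by itself, 1.5 N at first and 5 N fully in
- reset_btn_top (a point): centre of the top of the reset button: a black flat-topped round button 28 mm across in a grey ring 44 mm across; its top is 21 mm above the deck, the ring's 12 mm
- selector_tip (a point): end of the bar of the selector switch, a black bar-grip knob 36 mm across on a grey disc 60 mm across, its top 44 mm above the deck; this point is 16 mm from its axis, 2 mm below the top of the bar. Not to be turned.
- jar: loose amber glass jar with a white lid, 66 mm across and 100 mm high, standing on the bench beside or behind the box; origin at the centre of its underside. Leave alone.
- cup: loose steel cup with a handle, 72 mm across and 85 mm high, standing on the bench beside or behind the box; origin at the centre of its underside. Leave alone.
- mortar: loose white ceramic mortar, 96 mm across and 60 mm high, standing on the bench beside or behind the box; origin at the centre of its underside. Leave alone.

How it is judged:
By the outcome, as a careful person would: the job done as asked, in the order asked, and still so for the second after the job is handed in, with the robot touching nothing.
It also fails if it takes over 53 s, if anything falls off the work surface, if the arm or the gripper's body presses on something with over 40 N, if the wrist force passes 120 N, or if a joint passes its speed limit or range.

## Robot

A 6-joint arm with a two-finger parallel gripper is mounted at the origin on the work surface. World frame = base frame: x ahead of the robot, y to its left, z up, the work surface at z = 0. Lengths are in m, angles in rad, forces in N, time in s.
With the tool pointing down it reaches from about 0.35 to 0.975 m from the base axis. Payload 4.9 kg.
Tool frame: the origin (TCP) lies at the very end of the fingers, on their centre line; the grasp point (between the pads) lies 19 mm behind it (manip.grip_depth is the distance from the TCP to the grasp point, in m); z points along the fingers, x is the direction in which the jaws open and shut, and the axes are right-handed (so a half turn about z gives the same grasp; the last joint's range is limited). The gripper opens to 85 mm and grips with 20 to 120 N. Pads are 22 mm wide; open, the fingers measure 114 mm over their backs; the gripper's body (76 mm by 85 mm) begins 54 mm behind the grasp point. The pads swing forward as they close: fully open they stand 13 mm farther back than shut.
Start: joints at [-1.224, 0.053, 1.613, -0, 1.476, -0.119], TCP at [0.281, -0.558, 0.231] pointing down, gripper open.
Joint ranges: [-3.01, 3.01], [-1.01, 2.22], [0.06, 2.58], [-1.02, 4.17], [0.09, 2.62], [-3.14, 3.14]. Speed limits (rad/s): [2.57, 2.57, 3.14, 3.14, 3.14, 3.14].

## Interface

Orientations are given as a unit quaternion [w, x, y, z].
In Python, from plant import manip gives the robot as it stands. The module is installed in compiled form; this text tells all that it offers.
- The arm moves only by the shell command python3 -m crank 'ROWS' [OPENING]. ROWS is JSON, a list of rows, each a list of 4 numbers: the shift along the tool's x, y, z in cm, then the turn about the tool's z in units of 6 degrees (1.0 is 6 degrees). A call has 1 to 10 rows; each row shifts and turns the commanded pose from where the row before left it, along the tool's axes as they then stand; what a row does not reach is not made up. A row lasts 1/12 s, in which the tool goes at most 41.7 mm and 7.16 degrees, less where a joint would pass 70% of its speed; a pose out of reach is approached as far as the arm can. A call with a gripper value outside its range is refused whole. OPENING is the opening, from 0 (shut) to 1 (fully open), set as the call begins (- or left out, the last holds). The fingers move at their own pace and stop on an object; the grip force is fixed at half the most. Time passes only in rows, so rows that do not move let the fingers close. It gives the time, the measured TCP pose, the force and the opening at its end, in the units of the state.
- manip.state(): the state, without advancing time (a new reading comes with each control period).
- manip.grab_frame(name): name is "side" or "top" or "wrist"; returns a dict with "img" (420x560x3 uint8, red, green, blue), "intrinsics" (3x3 intrinsics, pixels), "position" and "orientation" of the camera in the world. Camera axes: x right, y up, looking along -z (the intrinsics and any distortion apply to the point x, -y, -z); pixel columns grow to the right and rows downward; lengths in m; the calibration is good to about 2 mm. A picture is of the moment at which its call begins. There is no depth.
- manip.job_done(): hands the job in, once; it reports no verdict.
The state is a dict: "time": time; "joint_pos": joint angles; "joint_vel": joint speeds; "joint_efforts": joint torques, N m; "tool_pos": TCP position; "tool_rot": TCP orientation; "contact_force": force on the tool from outside, world axes, zero at the start; "ft_torque": the same for the moment, N m; "gripper_width": opening from 0.0 (shut) to 1.0 (fully open).
Only numpy, scipy, OpenCV 4.12 (cv2) and the standard library are available. Lean on these libraries where they do the work, as an engineer would, in place of code of your own. Each camera call takes 0.05 s, during which the arm holds its last target.

## Working session

There is one attempt and no reset: what is moved stays moved. The work goes in short steps, Python scripts to look and compute and a shell command to move; the robot and the scene stay as the last step left them, time stands still between calls to the robot, and variables do not carry over. Pictures are saved under pics/ and viewed, and the job is handed in when it is done.

```bash
mkdir -p pics; python3 - <<'E'
from plant import manip
import cv2,numpy as np
print(manip.state())
for n in ["side","top","wrist"]:
    f=manip.grab_frame(n); cv2.imwrite(f"pics/a_{n}.png",f["img"][:,:,::-1]); print(n,f["intrinsics"],f["position"],f["orientation"],[k for k in f])
    np.savez(f"a_{n}.npz",**f)
E
```

```text
{'time': 0.0, 'joint_pos': array([-1.22402717e+00,  5.33376815e-02,  1.61433703e+00, -3.49524817e-06,
        1.47598556e+00, -1.19021546e-01]), 'joint_vel': array([ 1.25841350e-03, -7.72592469e-05,  2.20065182e-03,  2.10350471e-03,
        2.56949256e-03,  1.02169898e-03]), 'joint_efforts': array([-5.27705797e-04, -3.93674254e+01, -3.70181537e+01, -3.05420508e-04,
        7.05950733e-03,  1.70407048e-07]), 'tool_pos': array([ 0.28047513, -0.55781914,  0.2300492 ]), 'tool_rot': array([-6.41851700e-04,  8.51213297e-01, -5.24818877e-01, -8.10422439e-04]), 'contact_force': array([ 0.32862682,  0.51189304, -0.16591394]), 'ft_torque': array([0.01113283, 0.02044357, 0.024395  ]), 'gripper_width': 1.0028558095720428}
side [[502.12701218   0.         284.25984476]
 [  0.         502.12701218 216.60208127]
 [  0.           0.           1.        ]] [ 0.46120786 -0.81908256  0.65422446] [ 0.87605001  0.47547899 -0.04246551 -0.06821136] ['img', 'intrinsics', 'position', 'orientation']
top [[423.66268517   0.         276.98054668]
 [  0.         423.66268517 209.3772293 ]
 [  0.           0.           1.        ]] [0.43037749 0.04388131 1.01574678] [ 0.71274916  0.05826735 -0.07108748 -0.69537049] ['img', 'intrinsics', 'position', 'orientation']
wrist [[356.99014584   0.         283.64507049]
 [  0.         356.99014584 210.50879463]
 [  0.           0.           1.        ]] [ 0.35231253 -0.52309111  0.37357088] [ 0.84070674 -0.13419162  0.08318757 -0.51796198] ['img', 'intrinsics', 'position', 'orientation']
```

View pics/a_top.png

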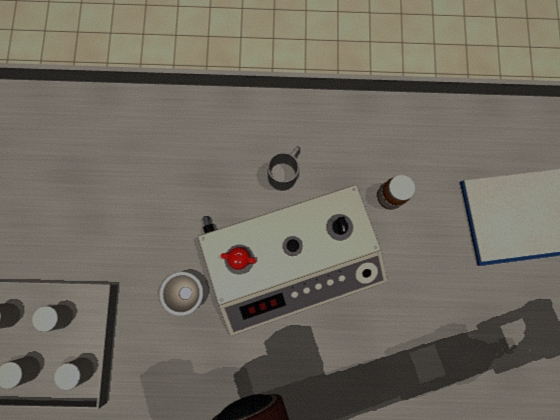

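View pics/a_side.png

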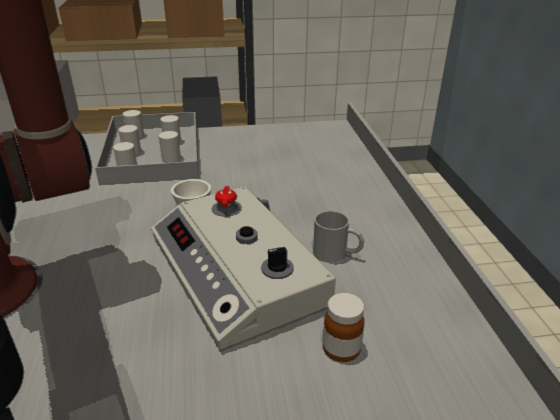

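The top view shows the stop button (red) at about (238,258), the reset button at (292,245) and the selector at (340,226). The mortar is at (184,293), the cup at (283,170) and the jar at (398,190). I'll enlarge it next.

```bash
cat > h.py <<'E'
import numpy as np, cv2
from scipy.spatial.transform import Rotation as R
def load(n): return dict(np.load(n))
def rot(q): return R.from_quat([q[1],q[2],q[3],q[0]])
def pix2z(f,u,v,z):
    K=f["intrinsics"]; d=np.array([(u-K[0,2])/K[0,0],-(v-K[1,2])/K[1,1],-1.])
    d=rot(f["orientation"]).apply(d); p=f["position"]; return p+d*(z-p[2])/d[2]
def proj(f,P):
    K=f["intrinsics"]; c=rot(f["orientation"]).inv().apply(np.atleast_2d(P)-f["position"])
    return np.c_[K[0,0]*c[:,0]/-c[:,2]+K[0,2], K[1,1]*c[:,1]/c[:,2]+K[1,2]]
def crop(f,u0,v0,w,h,s,name):
    c=f["img"][v0:v0+h,u0:u0+w,::-1]; cv2.imwrite(name,cv2.resize(c,None,fx=s,fy=s,interpolation=cv2.INTER_CUBIC))
E
python3 - <<'E'
from h import *
f=load("a_top.npz"); crop(f,195,180,200,150,4,"pics/a_topc.png")
f=load("a_side.npz"); crop(f,190,170,130,100,6,"pics/a_sidec.png")
E
```

```text
(no output)
```

View pics/a_topc.png

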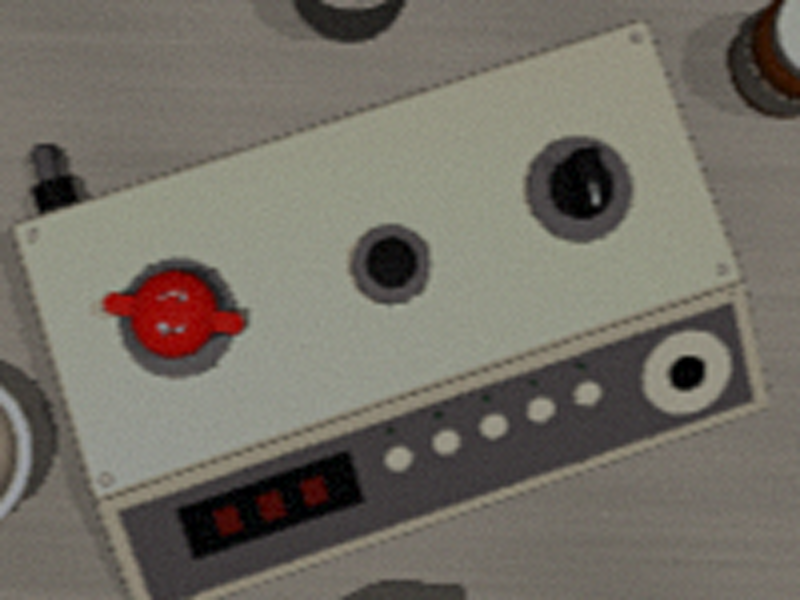

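View pics/a_sidec.png

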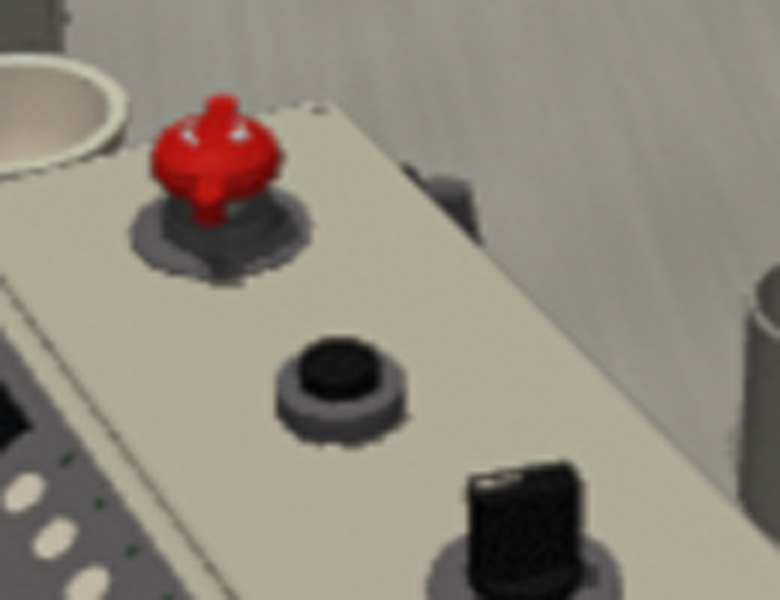

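View pics/a_wrist.png

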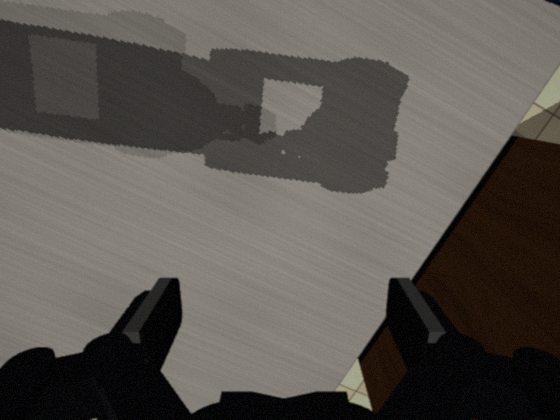

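```bash
cat > m.py <<'E'
from h import *
f=load("a_top.npz")
def P(x,y,z): return pix2z(f,(x+.5)/4-.5+195,(y+.5)/4-.5+180,z)
c=[P(15,227,.075),P(650,22,.075),P(742,287,.075),P(97,498,.075)]
print("corners",np.round(c,4)); print([round(np.linalg.norm(c[i]-c[(i+1)%4]),4) for i in range(4)],"mid",np.mean(c,0))
d=P(178,317,.077); a=P(104,304,.1055); b=P(245,321,.1055); r=P(392,262,.096); r2=P(390,264,.087); s=P(579,189,.077)
h=P(174,313,.108)
for n,v in dict(disc=d,wa=a,wb=b,wmid=(a+b)/2,head=h,reset=r,ring=r2,sel=s).items(): print(n,np.round(v,4))
print("span",np.linalg.norm(a-b),"wing yaw",np.degrees(np.arctan2(*(a-b)[1::-1])), "box y axis",np.degrees(np.arctan2(*(c[0]-c[1])[1::-1])),np.linalg.norm(d-r2),np.linalg.norm(s-r2))
g=load("a_side.npz")
x=np.array([(d+0),h,r,r2,s]); 
q=proj(g,x); print(np.round((q-[190,170]+.5)*6-.5,1))
w=R.from_quat([.851,-.525,0,0]); 
E
python3 m.py
python3 - <<'E'
from h import *
q=[-6.4e-4,.851213,-.524819,-8e-4]; print(rot(q).as_matrix().round(3))
E
```

```text
corners [[ 0.5392  0.2022  0.075 ]
 [ 0.6663 -0.1536  0.075 ]
 [ 0.5158 -0.2033  0.075 ]
 [ 0.3932  0.1497  0.075 ]]
[np.float64(0.3778), np.float64(0.1585), np.float64(0.3737), np.float64(0.1552)] mid [ 0.52862241 -0.00126949  0.075     ]
disc [0.4915 0.1096 0.077 ]
wa [0.4956 0.1473 0.1055]
wb [0.4884 0.0718 0.1055]
wmid [0.492  0.1096 0.1055]
head [0.4915 0.1097 0.108 ]
reset [ 0.5228 -0.0067  0.096 ]
ring [ 0.5226 -0.0062  0.087 ]
sel [ 0.5683 -0.1121  0.077 ]
span 0.07585860725862673 wing yaw 84.54232803620839 box y axis 109.65773888533867 0.12029884497457707 0.11581019626512702
[[223.9 231.4]
 [219.5 157.3]
 [340.4 361.5]
 [340.4 383.1]
 [525.8 595.3]]
[[ 0.449 -0.893 -0.001]
 [-0.893 -0.449  0.002]
 [-0.002 -0.    -1.   ]]
```

The measurements agree with each other: wing span 75.9 mm, deck 378 x 158 mm, spacing 116–120 mm. That puts the stop axis at (0.4915, 0.1097) and reset at (0.5225, -0.0065). I'll travel high with the gripper shut.

```bash
python3 -m crank '[[-1.5,-1.4,0,0],[-2.5,-2.4,0,0],[-2.5,-2.5,0,0],[-2.5,-2.4,0,0],[-2.5,-2.5,0,0],[-2.5,-2.4,0,0],[-2.5,-2.5,0,0],[-2.5,-2.4,0,0],[-2.5,-2.5,0,0],[-2.5,-2.4,0,0]]' 0
```

```text
time: 0.98
tool_pos: [0.382, -0.2371, 0.231]
tool_rot: [-0.0, 0.851, -0.525, -0.0]
contact_force: [0.8, -0.0, 0.3]
gripper_width: 0.002
```

```bash
python3 -m crank '[[-2.5,-2.4,0,0],[-2.5,-2.5,0,0],[-2.5,-2.4,0,0],[-2.5,-2.5,0,0],[-2.5,-2.4,0,0],[-2.5,-2.5,0,0],[-2.5,-2.4,0,0],[-2.5,-2.4,0,0],[-2.5,-2.5,0,0],[-1.2,-1.1,0,0]]'
```

```text
time: 1.82
tool_pos: [0.4822, 0.0799, 0.231]
tool_rot: [-0.0, 0.852, -0.524, -0.0]
contact_force: [-0.2, 0.3, -0.7]
gripper_width: 0.001
```

```bash
python3 -m crank '[[0,0,1,-1],[0,0,1,-1],[0,0,1,-1],[0,0,1,-1],[0,0,0,-1],[0,0,0,-1],[0,0,0,-1],[0,0,0,-1],[0,0,0,-1],[0,0,0,-0.6]]'
```

```text
time: 2.65
tool_pos: [0.4817, 0.0766, 0.1909]
tool_rot: [0.0, 0.999, -0.048, -0.0]
contact_force: [-0.2, -0.7, 0.6]
gripper_width: 0.001
```

```bash
cat > look.py <<'E'
import sys
from h import *
from plant import manip
tag=sys.argv[1]
for n in sys.argv[2:]:
    f=manip.grab_frame(n); np.savez(f"{tag}_{n}.npz",**f); cv2.imwrite(f"pics/{tag}_{n}.png",f["img"][:,:,::-1])
    if n=="top": crop(f,195,180,200,150,4,f"pics/{tag}_topc.png")
    if n=="side": crop(f,180,130,150,120,5,f"pics/{tag}_sidec.png")
E
cat > st.py <<'E'
from h import *
from plant import manip
s=manip.state(); M=rot(s["tool_rot"]).as_matrix(); p=s["tool_pos"]
print(round(s["time"],2),p.round(4),"yawx",np.degrees(np.arctan2(M[1,0],M[0,0])).round(2),"F",s["contact_force"].round(2),"z",M[:,2].round(3),"q6",s["joint_pos"][5].round(2),s["gripper_width"])
for n,t in dict(stop=(.4915,.1097,.117),reset=(.5225,-.0065,.096)).items(): print(n,"tool-frame cm",(M.T@(np.array(t)-p)*100).round(2))
E
python3 st.py; python3 look.py b wrist side
```

```text
2.65 [0.4817 0.0766 0.1909] yawx -5.46 F [-0.23 -0.74  0.57] z [-0.001  0.    -1.   ] q6 0.1 0.000597905815667963
stop tool-frame cm [ 0.67 -3.39  7.39]
reset tool-frame cm [4.86 7.89 9.49]
```

View pics/b_wrist.png

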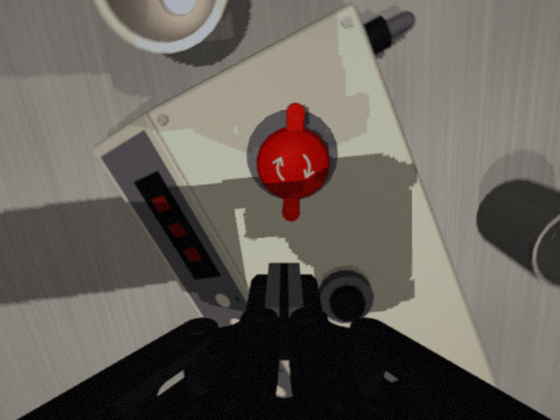

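View pics/b_side.png

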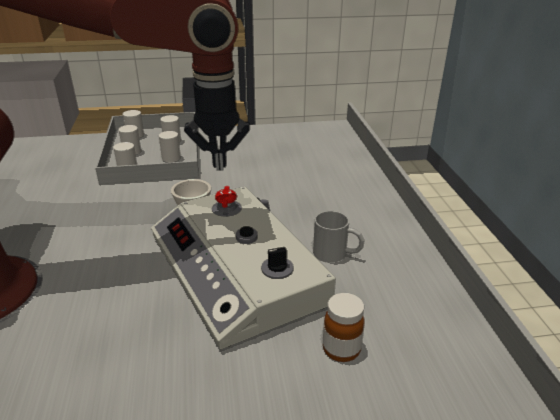

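The wrist view shows the stop dome centred at about (293,162), with wing tips at about (296,104) and (291,220). The reset button is at (347,299), and the shut fingertips end at about (284,265). I'll check these against the earlier estimate.

```bash
python3 - <<'E'
from h import *
f=load("b_wrist.npz")
a=pix2z(f,296,104,.1055);b=pix2z(f,291,220,.1055);h=pix2z(f,293,162,.108);r=pix2z(f,347,299,.096);d=pix2z(f,292,153,.077)
print(a,b,(a+b)/2,np.linalg.norm(a-b),np.degrees(np.arctan2(*(a-b)[1::-1])),h,r,d)
p=np.array([.4817,.0766,.1909]); print(proj(f,[p,p+[.0145,0,0],p-[.0145,0,0],p+[0,.011,0]]))
E
```

```text
[0.49643192 0.1482615  0.1055    ] [0.486705   0.07315745 0.1055    ] [0.49156846 0.11070947 0.1055    ] 0.07573131161909269 82.62055147397241 [0.49147574 0.11312799 0.108     ] [0.52357552 0.00177242 0.096     ] [0.49157284 0.11392501 0.077     ]
[[282.8332648  277.82158291]
 [314.93829164 275.11731059]
 [250.90277951 280.51115324]
 [280.45916411 255.70837032]]
```

The head position agrees to within 1–3 mm. Next I'll move over the dome and come down in steps, watching the force.

```bash
python3 -m crank '[[0.7,-3.4,0,0],[0,0,2,0],[0,0,2,0],[0,0,2,0],[0,0,0.5,0],[0,0,0,0],[0,0,0,0]]'; python3 st.py; python3 look.py c side top
```

```text
time: 3.33
tool_pos: [0.4924, 0.1097, 0.1267]
tool_rot: [0.0, 0.999, -0.05, 0.0]
contact_force: [0.5, 0.3, -0.5]
gripper_width: 0.003
3.33 [0.4924 0.1097 0.1267] yawx -5.76 F [ 0.48  0.25 -0.51] z [ 0. -0. -1.] q6 0.17 0.0034325550075610853
stop tool-frame cm [-0.09  0.01  0.97]
reset tool-frame cm [ 4.16 11.26  3.07]
```

View pics/c_sidec.png

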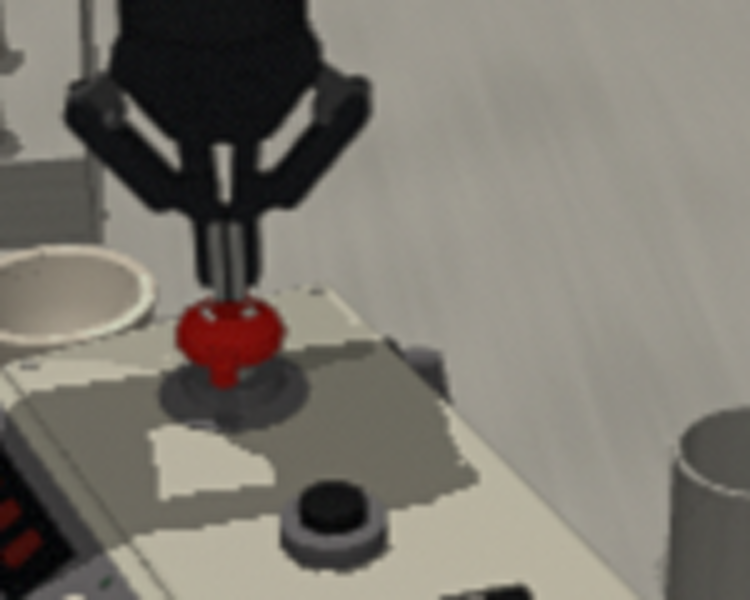

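View pics/c_topc.png

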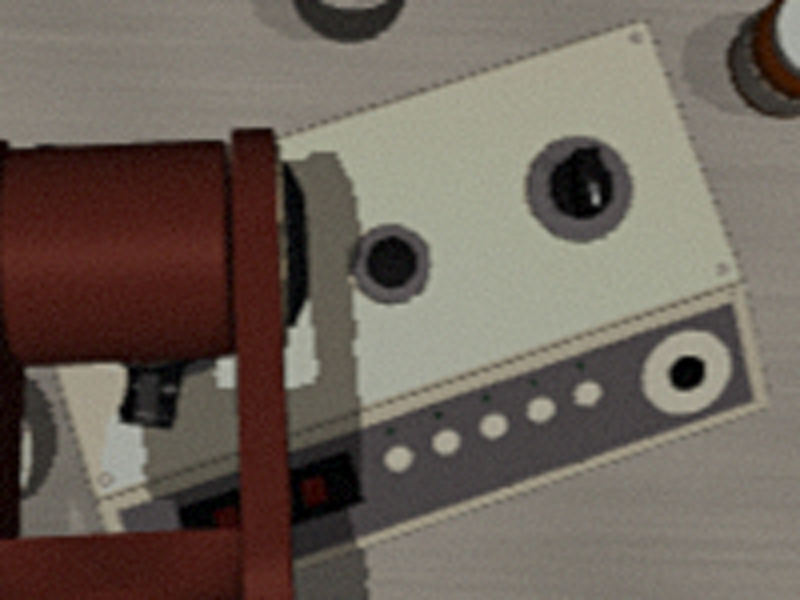

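The tips are centred over the dome and about 10 mm above it. Now I'll press.

```bash
python3 -m crank '[[-0.1,0,0.4,0],[0,0,0.3,0],[0,0,0.3,0],[0,0,0,0]]'; python3 -m crank '[[0,0,0.2,0],[0,0,0.2,0],[0,0,0,0],[0,0,0,0]]'
```

```text
time: 3.77
tool_pos: [0.4916, 0.1099, 0.1165]
tool_rot: [-0.0, 0.999, -0.05, 0.0]
contact_force: [0.6, 0.2, 2.9]
gripper_width: -0.0
time: 4.1
tool_pos: [0.4917, 0.1099, 0.1131]
tool_rot: [-0.0, 0.999, -0.05, 0.0]
contact_force: [-1.2, -0.8, 5.3]
gripper_width: -0.0
```

```bash
python3 -m crank '[[0,0,0.2,0],[0,0,0.2,0],[0,0,0,0],[0,0,0,0]]'; python3 -m crank '[[0,0,0.1,0],[0,0,0.1,0],[0,0,0,0],[0,0,0,0]]'
```

```text
time: 4.43
tool_pos: [0.4918, 0.1099, 0.1098]
tool_rot: [0.0, 0.999, -0.05, 0.0]
contact_force: [-3.2, -0.7, 8.9]
gripper_width: -0.001
time: 4.77
tool_pos: [0.492, 0.1099, 0.1089]
tool_rot: [0.0, 0.999, -0.05, 0.0]
contact_force: [-6.0, -1.3, 14.4]
gripper_width: 0.0
```

It bottomed out about 8 mm in at 14 N. I'll lift off and look.

```bash
python3 -m crank '[[0,0,-0.5,0],[0,0,-1.5,0],[0,0,-2,0],[0,0,-2,0],[0,3,-1,0],[0,0,0,0]]'; python3 st.py; python3 look.py d side wrist
```

```text
time: 5.27
tool_pos: [0.4897, 0.0778, 0.1791]
tool_rot: [0.001, 0.999, -0.051, 0.002]
contact_force: [-0.2, 0.2, 0.1]
gripper_width: -0.002
5.27 [0.4897 0.0778 0.1791] yawx -5.8 F [-0.18  0.22  0.09] z [ 0.005 -0.002 -1.   ] q6 0.11 -0.0017028910920245338
stop tool-frame cm [-0.18 -3.2   6.2 ]
reset tool-frame cm [4.07 8.04 8.34]
```

View pics/d_sidec.png

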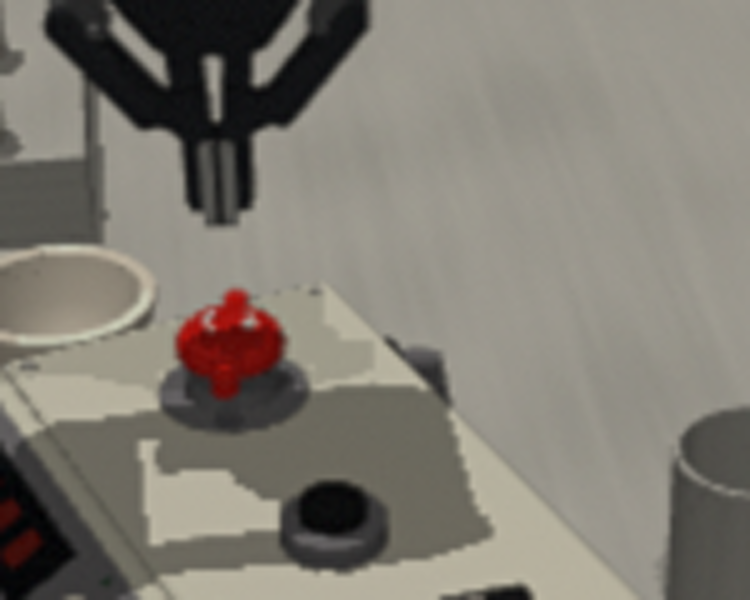

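View pics/d_wrist.png

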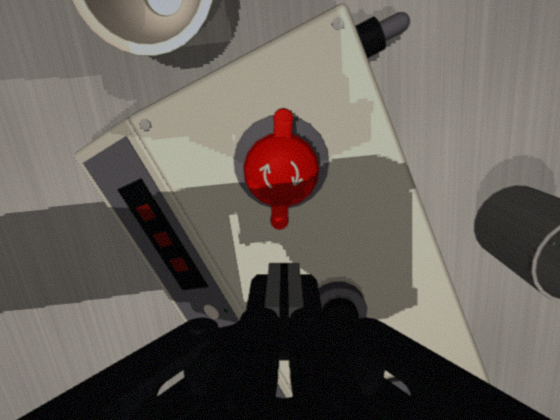

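The head stays down: in the side crop the dome sits at row 343, against 333 when up, with nothing touching it. Next I'll put the shut fingers on the +x side of wing b and go down to z ≈ 0.086.

```bash
python3 -m crank '[[1.5,0.2,0,0],[1.6,0.2,0,0],[0,0,2,0],[0,0,2,0],[0,0,2,0],[0,0,2,0],[0,0,1.2,0],[0,0,0,0],[0,0,0,0]]'; python3 st.py; python3 look.py e side wrist
```

```text
time: 6.12
tool_pos: [0.5178, 0.0733, 0.0831]
tool_rot: [-0.0, 0.999, -0.05, -0.001]
contact_force: [0.0, 0.2, 0.1]
gripper_width: -0.0
6.12 [0.5178 0.0733 0.0831] yawx -5.69 F [0.   0.24 0.11] z [-0.003  0.    -1.   ] q6 0.1 -0.0003731603645080167
stop tool-frame cm [-2.99 -3.36 -3.38]
reset tool-frame cm [ 1.25  7.9  -1.29]
```

View pics/e_sidec.png

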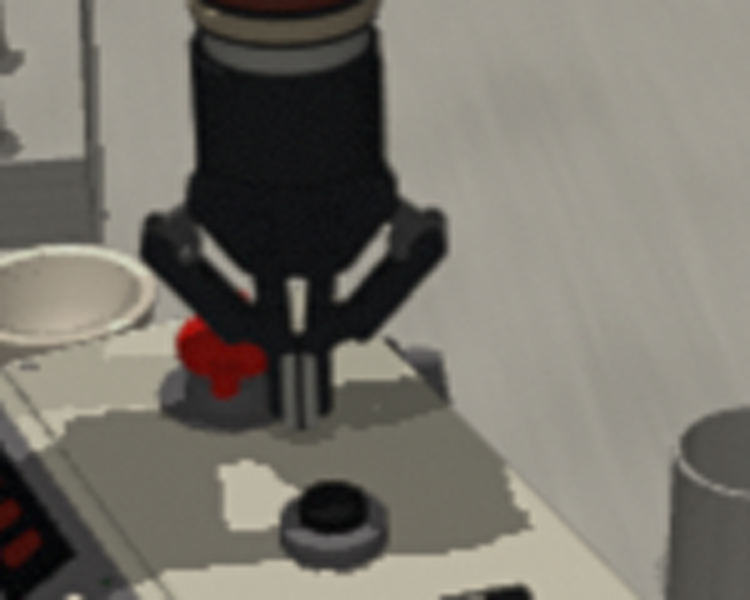

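View pics/e_wrist.png

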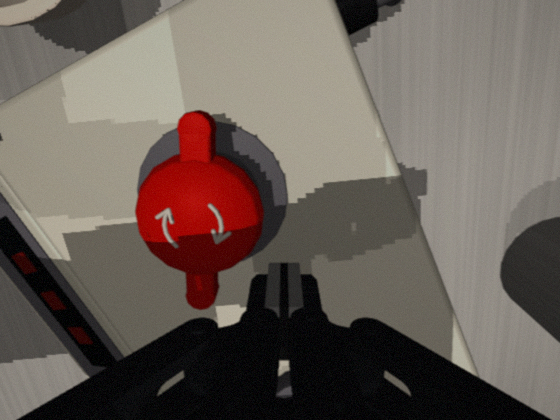

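The finger is beside wing b with nothing in the way. I'll go 2 mm up, 2.5 mm outwards and approach until contact.

```bash
python3 -m crank '[[0,0.25,-0.2,0],[-0.4,0,0,0],[-0.3,0,0,0],[0,0,0,0]]'; python3 -m crank '[[-0.2,0,0,0],[0,0,0,0]]';python3 -m crank '[[-0.2,0,0,0],[0,0,0,0]]'; python3 st.py; python3 look.py f side wrist
```

```text
time: 6.55
tool_pos: [0.5113, 0.0712, 0.0869]
tool_rot: [-0.0, 0.999, -0.05, 0.0]
contact_force: [0.0, -0.0, -0.6]
gripper_width: -0.002
time: 6.72
tool_pos: [0.5092, 0.0714, 0.0864]
tool_rot: [-0.0, 0.999, -0.05, 0.0]
contact_force: [0.4, -0.3, 0.8]
gripper_width: 0.002
time: 6.88
tool_pos: [0.5072, 0.0716, 0.0862]
tool_rot: [-0.0, 0.999, -0.05, -0.0]
contact_force: [-0.3, 1.1, 0.2]
gripper_width: 0.0
6.88 [0.5072 0.0716 0.0862] yawx -5.71 F [-0.34  1.06  0.21] z [-0.  0. -1.] q6 0.09 0.0002624026107425781
stop tool-frame cm [-1.94 -3.63 -3.08]
reset tool-frame cm [ 2.3   7.62 -0.98]
```

View pics/f_sidec.png

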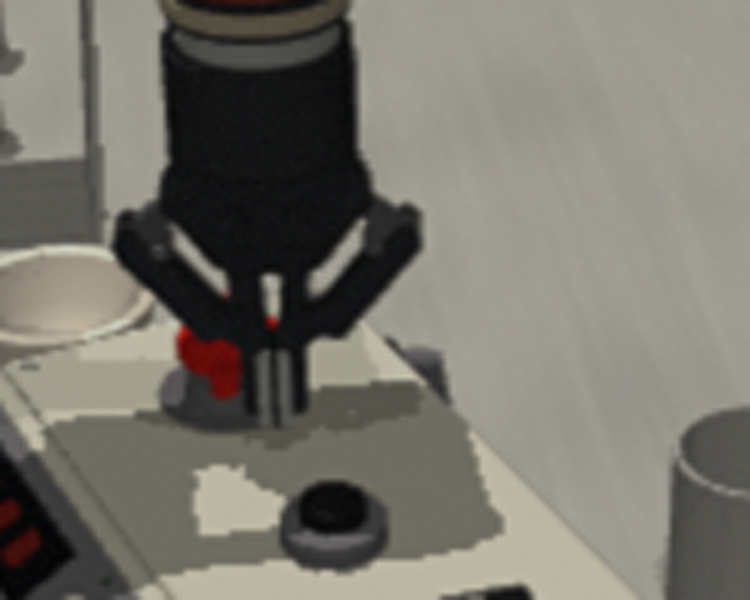

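View pics/f_wrist.png

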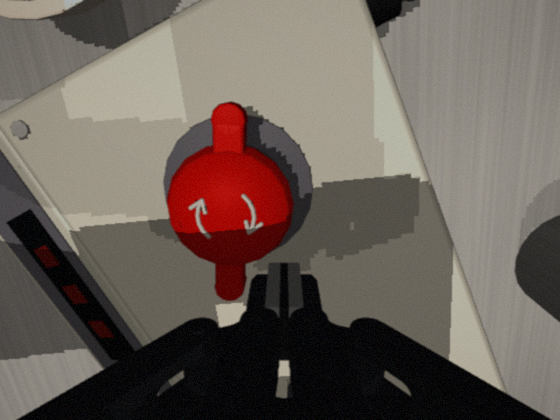

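The finger is about to touch the wing. I'll push, then follow the arc about the button's axis.

```bash
python3 -m crank '[[-0.1,0,0,0],[-0.1,0,0,0],[0,0,0,0]]'; python3 -m crank '[[-0.38,0.18,0,1],[0,0,0,0],[-0.38,0.18,0,1],[0,0,0,0]]'; python3 st.py
```

```text
time: 7.23
tool_pos: [0.5055, 0.0718, 0.0863]
tool_rot: [-0.0, 0.999, -0.05, 0.0]
contact_force: [-0.1, 0.5, -0.6]
gripper_width: -0.002
time: 7.57
tool_pos: [0.4979, 0.0692, 0.0866]
tool_rot: [-0.0, 0.988, -0.154, 0.001]
contact_force: [2.6, 0.1, 0.0]
gripper_width: -0.0
7.57 [0.4979 0.0692 0.0866] yawx -17.7 F [2.56 0.08 0.02] z [ 0.002 -0.    -1.   ] q6 0.3 -0.0001646301997219811
stop tool-frame cm [-1.84 -3.66 -3.04]
reset tool-frame cm [ 4.64  6.47 -0.93]
```

```bash
python3 -m crank '[[-0.39,0.17,0,1],[-0.39,0.17,0,1],[-0.39,0.17,0,1],[0,0,0,0],[0,0,0,0]]'; python3 st.py;  python3 look.py g side wrist
```

```text
time: 7.98
tool_pos: [0.485, 0.0691, 0.0865]
tool_rot: [0.0, 0.953, -0.304, 0.0]
contact_force: [0.6, -2.9, 0.0]
gripper_width: 0.003
7.98 [0.485  0.0691 0.0865] yawx -35.42 F [ 0.61 -2.92  0.04] z [ 0.    -0.001 -1.   ] q6 0.61 0.0030479525523262494
stop tool-frame cm [-1.82 -3.69 -3.05]
reset tool-frame cm [ 7.44  3.98 -0.94]
```

View pics/g_wrist.png

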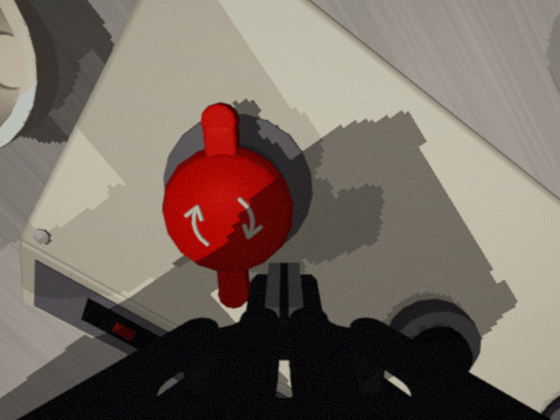

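The head turns along with the finger, and the wing stays alongside it at (232,290). I'll keep going.

```bash
python3 -m crank '[[-0.4,0.18,0,1],[-0.4,0.18,0,1],[-0.4,0.18,0,1],[0,0,0,0]]'; python3 look.py i side; python3 -m crank '[[-0.4,0.18,0,1],[-0.2,0.09,0,0.5],[0,0,0,0],[0,0,0,0]]'; python3 st.py;  python3 look.py j side wrist
```

```text
time: 8.42
tool_pos: [0.4718, 0.0731, 0.0863]
tool_rot: [0.001, 0.892, -0.451, -0.0]
contact_force: [-0.4, -3.7, 1.0]
gripper_width: -0.005
time: 8.8
tool_pos: [0.4665, 0.0762, 0.0863]
tool_rot: [0.001, 0.855, -0.518, -0.0]
contact_force: [-0.6, -5.0, 1.9]
gripper_width: 0.002
8.8 [0.4665 0.0762 0.0863] yawx -62.43 F [-0.63 -4.95  1.88] z [-0.001 -0.001 -1.   ] q6 1.1 0.002146354095811408
stop tool-frame cm [-1.81 -3.76 -3.08]
reset tool-frame cm [ 9.93 -1.14 -0.97]
```

View pics/j_wrist.png

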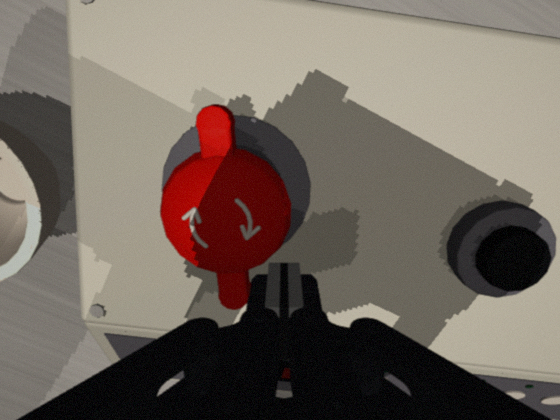

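View pics/j_sidec.png

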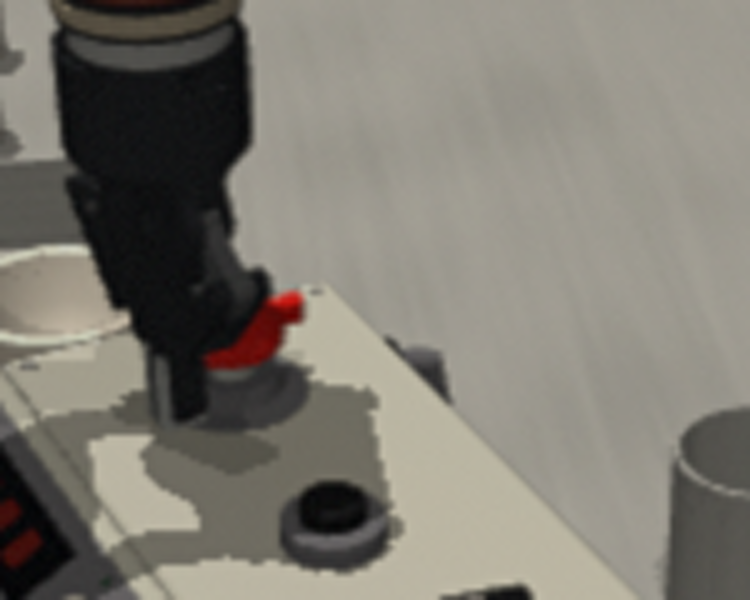

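It has turned about 0.9 rad and the force rose to 5 N. The head appears to have risen, since the side view shows a gap under it. I'll back off and check.

```bash
python3 -m crank '[[0.5,0,0,0],[1,0.5,0,0],[1.5,1,0,0],[1,1,-1,0],[0,0,-2,0],[0,0,-3,0],[0,0,-2,0],[0,0,0,0]]'; python3 st.py;  python3 look.py k side wrist
```

```text
time: 9.57
tool_pos: [0.4656, 0.0292, 0.1714]
tool_rot: [-0.002, 0.854, -0.52, 0.003]
contact_force: [0.7, -1.0, 1.2]
gripper_width: -0.0
9.57 [0.4656 0.0292 0.1714] yawx -62.63 F [ 0.69 -1.    1.16] z [ 0.008  0.    -1.   ] q6 0.99 -9.75211810266444e-05
stop tool-frame cm [-5.98 -5.96  5.46]
reset tool-frame cm [ 5.76 -3.36  7.58]
```

View pics/k_sidec.png

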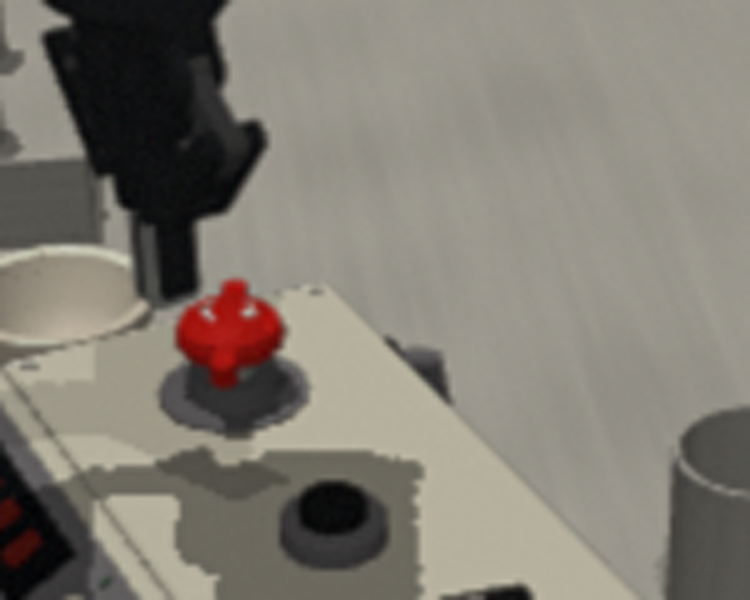

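View pics/k_wrist.png

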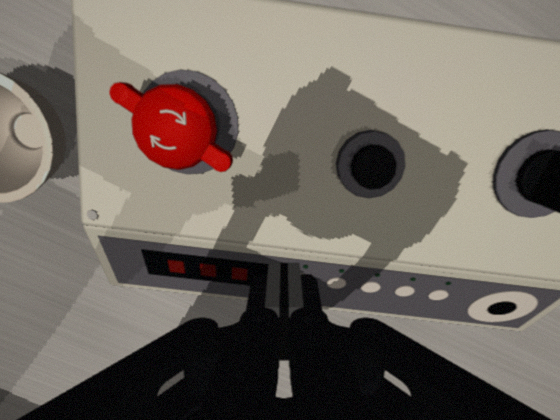

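The stop is back up (dome at row 333 in the side crop, as at the start) and back at its rest angle. The reset button shows at (374,166) in the wrist view. I'll check that position.

```bash
python3 - <<'E'
from h import *
f=load("k_wrist.npz"); print(pix2z(f,374,166,.096),pix2z(f,370,163,.087), "stop",pix2z(f,174,125,.113))
# side: triangulate reset, button top centre in crop 5x origin(180,130)
g=load("k_side.npz"); print(pix2z(g,(332.5)/5-.4+180,505/5-.4+130,.096))
E
python3 -m crank '[[2.9,-1.7,1.5,0],[2.9,-1.7,1.5,0],[0,0,1.5,0],[0,0,1.5,0],[0,0,0,0],[0,0,0,0]]'; python3 st.py; python3 look.py l side wrist
```

```text
[ 0.52402917 -0.00364041  0.096     ] [ 0.52404605 -0.00321026  0.087     ] stop [0.49399917 0.1105751  0.113     ]
[ 0.52215204 -0.0093287   0.096     ]
time: 10.17
tool_pos: [0.5175, -0.006, 0.1035]
tool_rot: [0.001, 0.854, -0.52, -0.003]
contact_force: [0.5, -0.1, 1.1]
gripper_width: -0.005
10.17 [ 0.5175 -0.006   0.1035] yawx -62.69 F [ 0.48 -0.14  1.05] z [-0.006  0.001 -1.   ] q6 0.94 -0.004583098631988176
stop tool-frame cm [-11.48  -2.99  -1.32]
reset tool-frame cm [ 0.28 -0.42  0.74]
```

View pics/l_sidec.png

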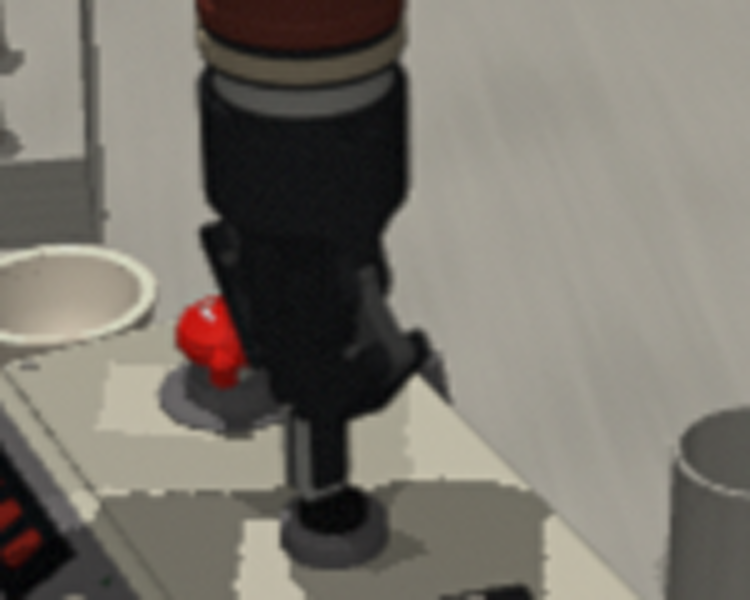

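View pics/l_wrist.png

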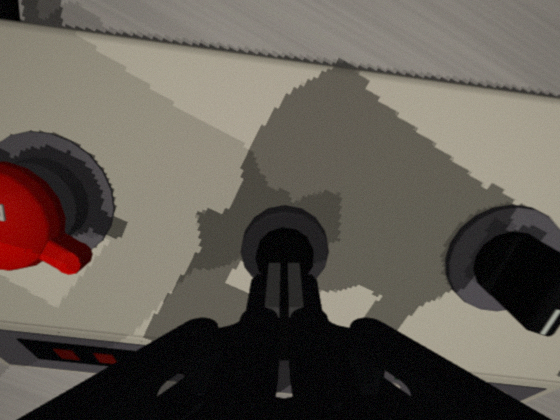

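In the wrist view the tips are lined up sideways with the reset button and about 4 mm short of its centre. I'll shift and press.

```bash
python3 -m crank '[[0.15,-0.42,0.3,0],[0,0,0.3,0],[0,0,0,0],[0,0,0,0]]'; python3 -m crank '[[0,0,0.2,0],[0,0,0.2,0],[0,0,0,0],[0,0,0,0]]';python3 -m crank '[[0,0,0.1,0],[0,0,0.1,0],[0,0,0,0],[0,0,0,0]]'
```

```text
time: 10.6
tool_pos: [0.5241, -0.0055, 0.1005]
tool_rot: [-0.0, 0.854, -0.52, 0.0]
contact_force: [0.7, -0.3, -0.2]
gripper_width: 0.002
time: 10.93
tool_pos: [0.524, -0.0056, 0.0962]
tool_rot: [0.0, 0.854, -0.52, -0.0]
contact_force: [-0.5, -0.3, -0.5]
gripper_width: -0.005
time: 11.27
tool_pos: [0.5241, -0.0056, 0.0945]
tool_rot: [-0.0, 0.854, -0.52, 0.0]
contact_force: [-0.9, 0.8, 1.9]
gripper_width: -0.0
```

```bash
python3 -m crank '[[0,0,0.1,0],[0,0,0.1,0],[0,0,0,0],[0,0,0,0]]'; python3 look.py m side wrist; python3 -m crank '[[0,0,0.1,0],[0,0,0.1,0],[0,0,0,0],[0,0,0,0]]'; python3 -m crank '[[0,0,0.1,0],[0,0,0,0],[0,0,0,0],[0,0,0,0]]'; python3 look.py n side wrist
```

```text
time: 11.6
tool_pos: [0.5241, -0.0056, 0.0925]
tool_rot: [-0.0, 0.854, -0.52, 0.0]
contact_force: [-2.4, -0.0, 4.0]
gripper_width: 0.001
time: 12.03
tool_pos: [0.5242, -0.0056, 0.091]
tool_rot: [0.0, 0.854, -0.52, 0.0]
contact_force: [-3.3, 0.4, 7.6]
gripper_width: 0.002
time: 12.37
tool_pos: [0.5242, -0.0057, 0.0909]
tool_rot: [0.0, 0.854, -0.52, -0.0]
contact_force: [-6.7, -0.4, 12.0]
gripper_width: 0.001
```

View pics/n_sidec.png

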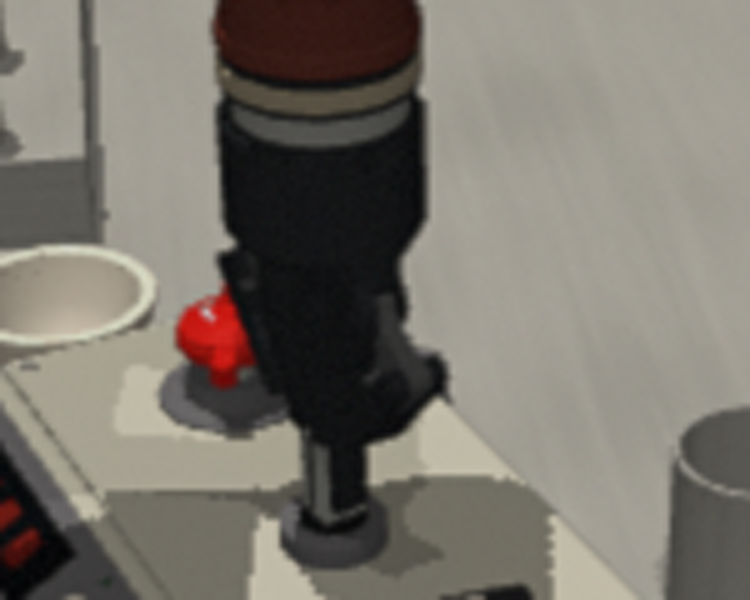

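View pics/n_wrist.png

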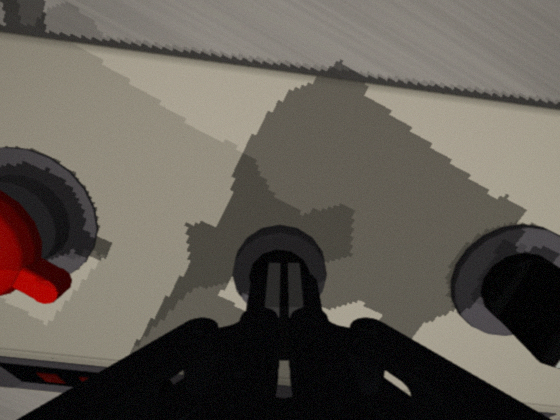

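It hit a hard stop at z = 0.091, exactly 5 mm in, at 12 N, so it is fully pressed. I'll lift away and check everything.

```bash
python3 -m crank '[[0,0,-0.5,0],[0,0,-1,0],[0,0,-2,0],[0,0,-3,0],[0,0,-3,0],[0,0,-3,0],[2,2,0,0],[3,2,0,0],[3,2,0,0],[3,2,0,0]]';python3 -m crank '[[3,2,0,0],[3,2,0,0],[3,2,0,0],[3,1,0,0],[1,1,0,0],[0,0,0,0],[0,0,0,0]]'; python3 st.py; python3 look.py o side top
```

```text
time: 13.3
tool_pos: [0.503, -0.1412, 0.2145]
tool_rot: [-0.0, 0.854, -0.52, 0.0]
contact_force: [0.6, 0.9, 0.2]
gripper_width: -0.002
time: 13.88
tool_pos: [0.4915, -0.2922, 0.2138]
tool_rot: [-0.0, 0.854, -0.521, -0.001]
contact_force: [-0.2, 0.7, -0.4]
gripper_width: -0.003
13.88 [ 0.4915 -0.2922  0.2138] yawx -62.78 F [-0.15  0.66 -0.37] z [-0.001  0.001 -1.   ] q6 0.43 -0.0027304912160948562
stop tool-frame cm [-35.73 -18.38   9.73]
reset tool-frame cm [-23.97 -15.83  11.81]
```

View pics/o_side.png

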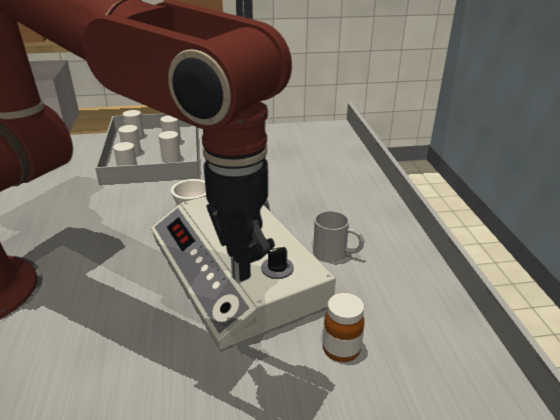

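View pics/o_top.png

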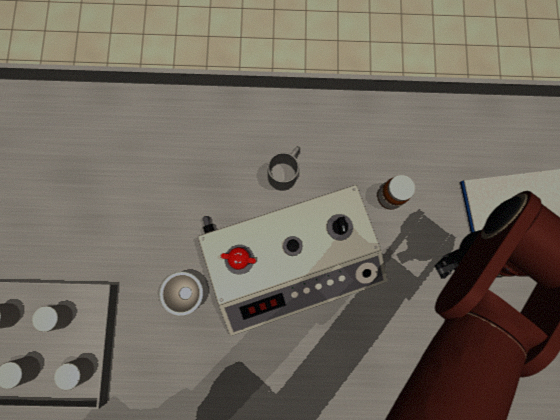

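View pics/o_topc.png

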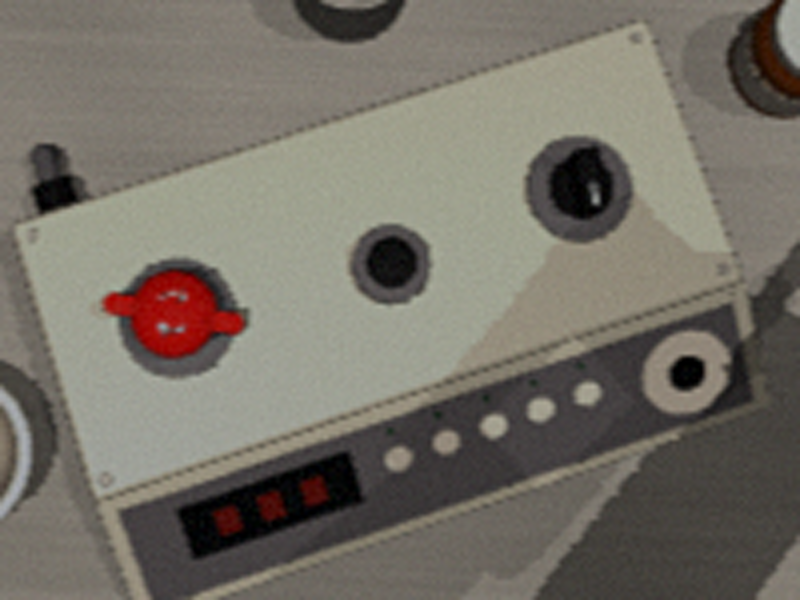

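View pics/o_sidec.png

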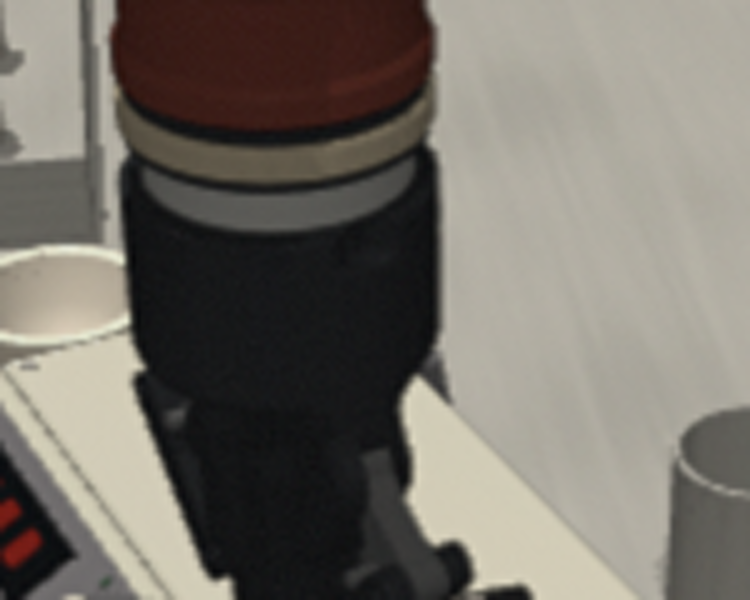

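The top view matches the start: stop wings at crop (110,304) and (240,321), reset at (392,262), selector, jar, cup and mortar unmoved. The arm is clear of everything, so I'm handing the job in.

```bash
python3 -c "
from plant import manip
print(manip.job_done())"
```

```text
the job is handed in; nothing more can be done
None
```

I did the stop-button check in the order asked, with the gripper shut throughout, and handed it in at about 14 s. No verdict is reported.

- **Stop pressed:** I pushed the dome about 8 mm, down to its bottom stop at about 14 N. The side view after lifting off showed it staying down by itself.
- **Stop released:** I pushed wing b clockwise with the outside of the fingers by roughly 0.9 rad, at up to about 5 N. The arm then backed off, and the images showed the head up again and back at its rest angle.
- **Reset pressed:** I pushed it in 5 mm to a hard stop at z = 0.091 m and about 12 N, then let go. The final top view shows it as at the start. The arm blocked the side view, so its height coming back was not seen directly.
- **Left alone:** In the final top view the selector, jar, cup and mortar are where they were at the start, and the robot is touching nothing.

**Disagreement:** the wrist camera put the reset button 3 to 8 mm away from the top camera's position. I lined up on a close wrist view before pressing.

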